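# Set the seasoning board beside the range

### The job

Set out the seasonings on the wooden board: the wide jar in the middle recess, the pepper jar in the end recess nearer the brown saucer and the tall tin in the recess at the other end, each standing upright and flat on the floor of its recess. Stack the small square tin upright on top of the wide jar, centred on its lid. Knock nothing over, and leave the thin jar and the green-lidded jar where they stand.

Things in the scene. Friction and masses are not known exactly. Their poses are not given: they have to be found in the camera images.
- wide_jar_mid (a point): Wide jar: glass with pale contents and a light grey screw lid; the widest of the four jars near the board. To be moved. Round body 61 mm in diameter up to 89 mm, flat lid 54 mm in diameter above that, 102 mm high in all, 0.18 kg. The point is its centre, half-way up; z axis up.
- pepper_jar_mid (a point): Pepper jar: glass full of dark grey powder, with a black screw lid. To be moved. Round body 53 mm in diameter up to 105 mm, lid 48 mm in diameter above that, 118 mm high in all, 0.17 kg. The point is its centre, half-way up; z axis up.
- tall_tin_mid (a point): Tall tin: upright rectangular tin, taller and broader than the other tin, with a red lid. To be moved. 32 mm thick along its x axis, 49 mm along its y axis, 111 mm high, 0.09 kg. The point is its centre, half-way up; z axis up.
- small_tin_mid (a point): Small square tin: slender upright tin with a pale lid. To be moved. 31 mm by 31 mm (x and y axes square to its sides), 88 mm high, 0.09 kg. The point is its centre, half-way up; z axis up.
- board: Wooden seasoning board, fixed, 104 mm (its x) by 292 mm (its y) by 14 mm thick, with three equal round recesses in a row along its y axis: the middle one at its origin, the others at y = +92 mm and y = -92 mm. Each recess is 80 mm in diameter and 6 mm deep, so its flat floor is 8 mm above the worktop. The origin is the centre of the underside; z up. It lies with its long side roughly from left to right before the robot; the things to be moved stand beyond its two ends.
- saucer: Round reddish-brown glazed saucer, the only one there, fixed, 148 mm in diameter, 19 mm high, lying farther back on the worktop, behind and beyond one end of the board, left or right. It only marks the end where the pepper goes; nothing goes on it. Origin: centre of the underside.
- thin_jar_mid (a point): Thin jar: small glass jar with a white lid, 37 mm in diameter, 92 mm high, standing loose among the things to be moved. Leave it alone. The point is its centre, half-way up; z axis up.
- green_jar_mid (a point): Green-lidded jar: glass with yellowish contents and a pale green lid, 44 mm in diameter, 106 mm high, standing loose behind the board. Leave it alone. The point is its centre, half-way up; z axis up.
Not all that is in view belongs to the job. Leave any yellow look-alike of the part that bears pepper_jar_mid alone.

How it is judged (in metres and radians):
At the end, for the whole second after the job is handed in: Wide jar in the middle recess, pepper jar in the end recess nearer the saucer, tall tin in the other: upright, on its floor, within 14 mm of its centre along each board axis. Small tin upright on the wide jar's lid, centres within 13 mm. All at rest. Thin and green jar within 25 mm of start (x of wide_jar_mid in the frame of board between -0.014 and 0.014 m and y of wide_jar_mid in the frame of board between -0.014 and 0.014 m and z of wide_jar_mid in the frame of board between 0.055 and 0.063 m and angle between each of wide_jar_mid, small_tin_mid's own z axis and vertical below 0.1 rad and ((y of saucer in the frame of board above 0 m and x of pepper_jar_mid in the frame of board between -0.014 and 0.014 m and y of pepper_jar_mid in the frame of board between 0.078 and 0.106 m and z of pepper_jar_mid in the frame of board between 0.063 and 0.071 m and angle between each of pepper_jar_mid, tall_tin_mid's own z axis and vertical below 0.1 rad and x of tall_tin_mid in the frame of board between -0.014 and 0.014 m and y of tall_tin_mid in the frame of board between -0.106 and -0.078 m and z of tall_tin_mid in the frame of board between 0.0595 and 0.0675 m) or (y of saucer in the frame of board below 0 m and x of pepper_jar_mid in the frame of board between -0.014 and 0.014 m and y of pepper_jar_mid in the frame of board between -0.106 and -0.078 m and z of pepper_jar_mid in the frame of board between 0.063 and 0.071 m and angle between each of pepper_jar_mid, tall_tin_mid's own z axis and vertical below 0.1 rad and x of tall_tin_mid in the frame of board between -0.014 and 0.014 m and y of tall_tin_mid in the frame of board between 0.078 and 0.106 m and z of tall_tin_mid in the frame of board between 0.0595 and 0.0675 m)) and horizontal distance between small_tin_mid and wide_jar_mid below 0.013 m and z of small_tin_mid in the frame of board between 0.149 and 0.159 m and linear speed of each of wide_jar, tall_tin, pepper_jar, small_tin below 0.02 m/s and distance of each of thin_jar_mid, green_jar_mid from where it was at the start of the episode below 0.025 m); the robot touches nothing.
It fails at once if a task thing or bystander is knocked over (angle between any of wide_jar_mid, tall_tin_mid, pepper_jar_mid, small_tin_mid, thin_jar_mid, green_jar_mid's own z axis and vertical above 0.7 rad).
It fails at once if the thin jar or the green-lidded jar is shifted more than 25 mm (distance of any of thin_jar_mid, green_jar_mid from where it was at the start of the episode above 0.025 m).
It also fails if it takes over 93 s, if anything falls off the work surface, if the arm or the gripper's body presses on something with over 40 N, if the wrist force passes 120 N, or if a joint passes its speed limit or range.

### The arm

A 6-joint arm with a two-finger parallel gripper is mounted at the origin on a cart in front of the work surface, level with it; the furniture and walls round the work are solid. World frame = base frame: x ahead of the robot, y to its left, z up, the work surface at z = 0. Lengths are in m, angles in degrees, forces in N, time in s.
With the tool pointing down it reaches from about 0.325 to 0.775 m from the base axis. Payload 9.3 kg.
Tool frame: the origin (TCP) lies between the finger pads; the fingertips stand finger_overhang ahead of it and the grasp point (between the pads) is the TCP (finger_overhang is the distance from the TCP to the fingertips, in m); z points along the fingers, y is the line along which they close (so a half turn about z gives the same grasp; the last joint's range is limited). The gripper opens to 85 mm and grips with 20 to 120 N. Pads are 22 mm wide; open, the fingers measure 114 mm over their backs; the gripper's body (76 mm by 85 mm) begins 54 mm behind the grasp point. The pads swing forward as they close: fully open they stand 13 mm farther back than shut.
Start: joints at [-76.238, 14.817, 1.232, 76.415, 0, 81.257], TCP at [0.211, -0.508, 0.25] pointing down, gripper open.
Joint ranges: [-174.27, 174.27], [-52.1, 104.24], [-59.71, 78.15], [-110.17, 111.67], [-87.03, 83.33], [-180, 180]. Speed limits (degrees/s): [127.2, 127.2, 159.86, 180, 180, 180].

### API

Orientations are given as a 3x3 rotation matrix whose columns are the frame's x, y, z axes.
In Python, from bench import move_to, move_l, set_joints, ungrasp, gripper_close, wait, inverse_kinematics, capture, Unreachable, finish_job, read_clock, read_joint_positions, read_qd, read_joint_efforts, read_tool_pos, read_ee_rot, read_wrist_force, read_ft_torque, read_opening, read_gripper_force, finger_overhang gives the robot as it stands. Calls block until the motion is done:
- move_to(position, orientation): joint-space move of the TCP to a pose.
- move_l(position, speed=0.15, rot=None, f_stop=None): straight line of the TCP; rot=None keeps the orientation; speed is the mean speed in m/s. With f_stop (N) it stops when the force on the tool has changed by that much, and returns True; else False.
- set_joints(angles): joint-space move.
- ungrasp() and gripper_close(effort=None): open the fingers fully, or close them until they stop; effort is the grip in N (None keeps the last).
- wait(seconds).
- inverse_kinematics(position, orientation): joint angles nearest the present ones, or None.
- capture(name): name is "side" or "top" or "wrist"; returns a dict with "pixels" (420x560x3 uint8, red, green, blue), "K" (3x3 intrinsics, pixels), "k1" (the pictures are not rectified: a ray, as slopes to the right and down, at radius r is drawn at 1 + k1 r^2 times it, then the intrinsics apply), "world_from_camera" (4x4, takes a point from camera to world coordinates); the wrist camera has in their place "hand_eye" (4x4, takes a point from camera to tool coordinates, whose origin is the TCP and whose axes are the flange's). Camera axes: x right, y up, looking along -z (the intrinsics and any distortion apply to the point x, -y, -z); pixel columns grow to the right and rows downward; lengths in m; the calibration is good to about 2 mm. A picture is of the moment at which its call begins: read the wrist's pose just before it. There is no depth.
A pose or a line that the arm cannot do raises Unreachable and nothing moves.
- finish_job(): hands the job in; it is judged then, once.
Readings, each from a call of its own:
- read_clock(): time.
- read_joint_positions(): joint angles.
- read_qd(): joint speeds.
- read_joint_efforts(): joint torques, N m.
- read_tool_pos(): TCP position.
- read_ee_rot(): TCP orientation.
- read_wrist_force(): force on the tool from outside, world axes, zero at the start.
- read_ft_torque(): the same for the moment, N m.
- read_opening(): finger opening in m.
- read_gripper_force(): force on a finger pad.
Only numpy, scipy, OpenCV 4.12 (cv2) and the standard library are available. Lean on these libraries where they do the work, as an engineer would, in place of code of your own. Each camera call takes 0.05 s, during which the arm holds its last target. There are 200 camera calls.

## Working session

There is one attempt and no reset: what is moved stays moved. The work goes in short steps, each a Python script; the robot and the scene stay as the last script left them, time stands still between calls to the robot, and variables do not carry over. Pictures are saved under pics/ and viewed, at most 14 in all, crops included, and the job is handed in when it is done.

```bash
mkdir -p pics
cat > cap.py <<'E'
import cv2,pickle
from bench import *
d={}
for n in ("side","top"):
    d[n]=capture(n); cv2.imwrite(f"pics/{n}0.png",cv2.resize(d[n]["pixels"][:,:,::-1],(784,588)))
    print(n,d[n]["K"],d[n]["k1"],d[n]["world_from_camera"])
pickle.dump(d,open("d0.pkl","wb")); print(finger_overhang,read_clock(),read_ee_rot())
E
python3 cap.py
```

```text
side [[470.49016668   0.         276.36009682]
 [  0.         470.49016668 207.26903301]
 [  0.           0.           1.        ]] -0.1130437664743147 [[ 0.99943921 -0.00763162  0.03260395  0.54656816]
 [ 0.03035727  0.61741615 -0.78605072 -0.73381073]
 [-0.01413137  0.78659968  0.61730159  0.78866249]
 [ 0.          0.          0.          1.        ]]
top [[535.74145489   0.         268.9145395 ]
 [  0.         535.74145489 214.98740428]
 [  0.           0.           1.        ]] -0.028364710750176162 [[-4.12824438e-01  8.39207430e-01 -3.53987107e-01 -6.40790995e-02]
 [-9.10810114e-01 -3.79960909e-01  1.61414510e-01  4.39524987e-01]
 [ 9.58993372e-04  3.89050892e-01  9.21215764e-01  1.54618115e+00]
 [ 0.00000000e+00  0.00000000e+00  0.00000000e+00  1.00000000e+00]]
0.019 0.1 [[ 9.23832859e-01  3.82795979e-01 -2.95539796e-04]
 [ 3.82796043e-01 -9.23832069e-01  1.22360509e-03]
 [ 1.95361968e-04 -1.24353806e-03 -9.99999208e-01]]
```

View pics/top0.png

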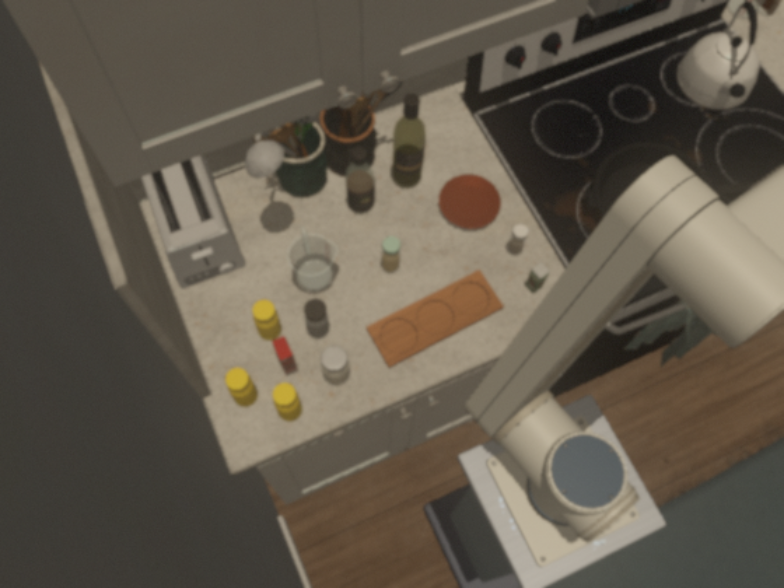

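View pics/side0.png

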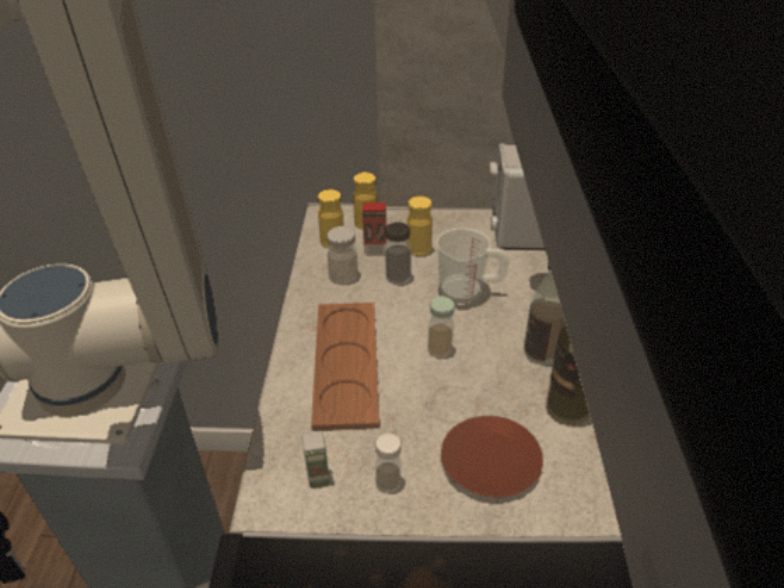

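```bash
cat > geo.py <<'E'
import numpy as np,cv2
def ray(d,uv,T=None):
    u,v=uv;K=d["K"];k=d["k1"]
    p=np.array([(u-K[0,2])/K[0,0],(v-K[1,2])/K[1,1]]);q=p.copy()
    for _ in range(20): q=p/(1+k*(q@q))
    T=d["world_from_camera"] if T is None else T
    return T[:3,3],T[:3,:3]@np.array([q[0],-q[1],-1])
def on(d,uv,z,T=None):
    o,r=ray(d,uv,T); return o+r*(z-o[2])/r[2]
E
python3 - <<'E'
import pickle,cv2
d=pickle.load(open('d0.pkl','rb'))
im=d['top']['pixels'][150:310,150:400,::-1]
cv2.imwrite('pics/topc.png',cv2.convertScaleAbs(cv2.resize(im,(800,512),interpolation=cv2.INTER_CUBIC),alpha=1.5))
im=d['side']['pixels'][110:360,180:390,::-1]
cv2.imwrite('pics/sidec.png',cv2.convertScaleAbs(cv2.resize(im,(504,600),interpolation=cv2.INTER_CUBIC),alpha=1.5))
E
```

```text
(no output)
```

View pics/topc.png

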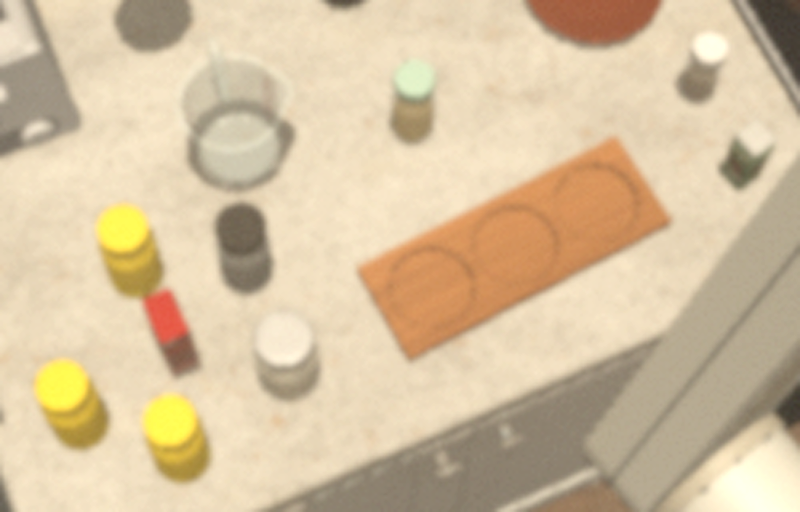

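View pics/sidec.png

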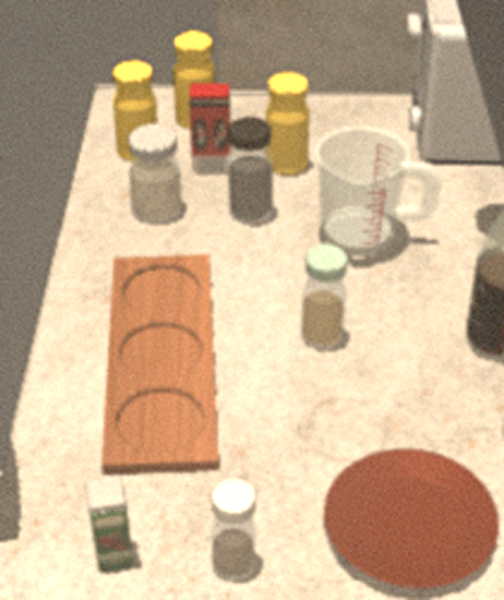

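Run:
```python
import pickle;from geo import *
np.set_printoptions(precision=4,suppress=True)
d=pickle.load(open('d0.pkl','rb'))
T={'wide':((286,337),(155,140),.102),'pep':((241,227),(250,131),.118),'tall':((167,316),(210,90),.111),'small':((754,141),(107,494),.088),'thin':((709,46),(234,493),.092),'green':((414,78),(327,259),.106),'y1':((125,226),(288,83),.118),'y2':((66,383),(193,41),.118),'y3':((170,419),(133,70),.118)}
for n,(a,b,z) in T.items():
    a=np.array(a)/3.2+[150,150];b=np.array(b)/2.4+[180,110]
    (o,r),(p,s)=ray(d['top'],a),ray(d['side'],b)
    x=np.linalg.lstsq(np.c_[r,-s],p-o,rcond=None)[0]
    print(n,on(d['top'],a,z)[:2],on(d['side'],b,z)[:2],'tri',(o+r*x[0]+p+s*x[1])/2)
f=lambda L,z:np.array([on(d['top'],np.array(a)/3.2+[150,150],z)[:2] for a in L])
B=f([(615,138),(670,218),(411,356),(360,270)],.014);print(B,B.mean(0),np.linalg.norm(np.diff(B,axis=0),axis=1))
g=np.array([on(d['side'],np.array(a)/2.4+[180,110],.014)[:2] for a in [(218,463),(104,466),(114,257),(210,256)]]);print(g,g.mean(0),np.linalg.norm(np.diff(g,axis=0),axis=1))
print(f([(146,298),(171,291),(188,333),(161,343)],.111))
print(f([(753,124),(772,136),(760,158),(738,147)],.088))
```

```text
wide [0.4123 0.3141] [0.421  0.3067] tri [0.4173 0.3143 0.0956]
pep [0.5196 0.3114] [0.5261 0.301 ] tri [0.5243 0.3111 0.1106]
tall [0.4708 0.4032] [0.4778 0.3989] tri [0.4751 0.4037 0.1068]
small [ 0.4136 -0.1641] [ 0.4223 -0.1731] tri [ 0.4187 -0.1671  0.0791]
thin [ 0.5184 -0.1724] [ 0.5218 -0.173 ] tri [ 0.5204 -0.1727  0.0906]
green [0.5974 0.1036] [0.6028 0.0973] tri [0.6016 0.1026 0.1007]
y1 [0.5636 0.4062] [0.5684 0.4037] tri [0.5668 0.4066 0.1153]
y2 [0.4471 0.506 ] [0.4522 0.5046] tri [0.45   0.5067 0.1159]
y3 [0.3799 0.4356] [0.3849 0.433 ] tri [0.3827 0.4362 0.1153]
[[ 0.4975 -0.0709]
 [ 0.3994 -0.08  ]
 [ 0.3759  0.2072]
 [ 0.4742  0.2155]] [0.4367 0.0679] [0.0985 0.2882 0.0986]
[[ 0.5039 -0.0769]
 [ 0.4029 -0.0826]
 [ 0.3795  0.2096]
 [ 0.4838  0.2127]] [0.4425 0.0657] [0.1011 0.2931 0.1044]
[[0.4943 0.414 ]
 [0.4913 0.3912]
 [0.4484 0.3921]
 [0.4496 0.4173]]
[[ 0.4296 -0.172 ]
 [ 0.4112 -0.1822]
 [ 0.3959 -0.1606]
 [ 0.4144 -0.1473]]
```

```bash
cat > rb.py <<'E'
import numpy as np,cv2,pickle
from bench import *
from geo import *
def R(a,near=None):
    """tool down, closing axis at a degrees in the world (half turn nearest to present)"""
    c=[]
    for k in (0,180):
        t=np.radians(a+k);y=np.array([np.cos(t),np.sin(t),0]);z=np.array([0,0,-1.])
        c.append(np.c_[np.cross(y,z),y,z])
    return c
def go(p,a):
    q0=np.array(read_joint_positions());best=None
    for r in R(a):
        q=inverse_kinematics(p,r)
        if q is not None:
            s=np.abs(np.array(q)-q0).max()
            if best is None or s<best[0]: best=(s,r)
    if best is None: raise Unreachable(str(p))
    move_to(p,best[1])
def shot(name):
    T=np.eye(4);T[:3,:3]=read_ee_rot();T[:3,3]=read_tool_pos()
    d=capture("wrist");d["T"]=T@d["hand_eye"];pickle.dump(d,open(name+".pkl","wb"))
    cv2.imwrite(f"pics/{name}.png",cv2.convertScaleAbs(d["pixels"][:,:,::-1],alpha=1.3));return d
E
python3 - <<'E'
from rb import *
np.set_printoptions(precision=4,suppress=True)
for n,p in (("wS",(.44,-.16,.32)),("wB",(.44,.067,.32)),("wL",(.46,.33,.34))):
    go(p,0);d=shot(n);print(n,read_clock(),read_tool_pos(),read_joint_positions())
print(d["K"],d["k1"],d["hand_eye"])
E
```

```text
wS 1.7083 [ 0.4399 -0.1609  0.3197] [-30.3637   6.0682   0.16    84.1225  -0.01    59.7436]
wB 2.6667 [0.4404 0.0659 0.3199] [-2.3046  3.7528 -2.4169 83.838  -0.0176 87.7763]
wL 3.75 [0.4605 0.3285 0.3401] [ 27.0146  15.9958  15.7991  89.8059  -0.0204 117.1151]
[[319.8463   0.     282.5268]
 [  0.     319.8463 208.2842]
 [  0.       0.       1.    ]] -0.06452545475606619 [[-0.0003  0.9628  0.2702  0.0688]
 [ 1.      0.0002  0.0004  0.0001]
 [ 0.0003  0.2702 -0.9628 -0.1233]
 [ 0.      0.      0.      1.    ]]
```

View pics/wS.png

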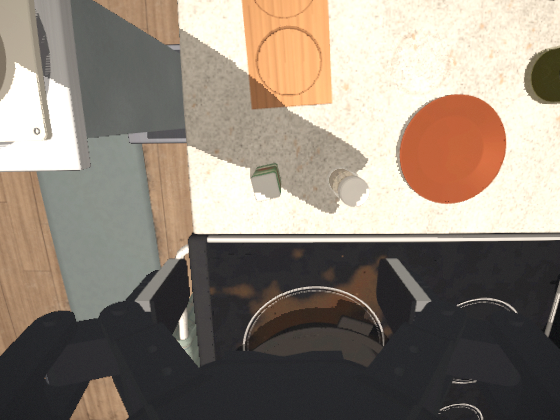

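View pics/wB.png

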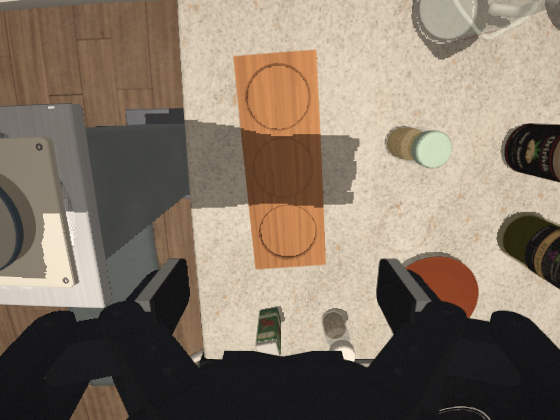

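View pics/wL.png

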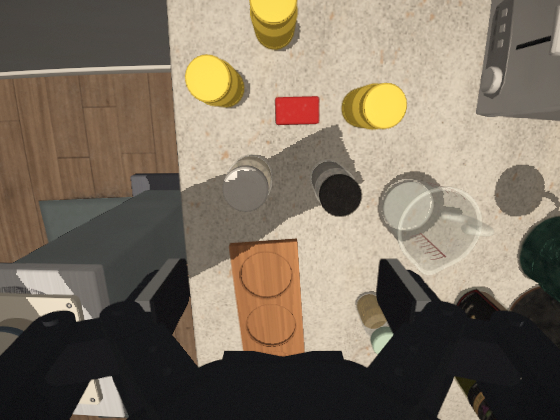

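Run:
```python
from rb import *
np.set_printoptions(precision=4,suppress=True)
L={n:pickle.load(open(n+'.pkl','rb')) for n in('wS','wB','wL')}
cv2.imwrite('pics/z.png',cv2.resize(np.hstack([L['wS']['pixels'][150:220,230:300],L['wL']['pixels'][145:215,215:285]])[:,:,::-1],(800,400),interpolation=cv2.INTER_CUBIC))
def red(im):
    h=cv2.cvtColor(im,cv2.COLOR_RGB2HSV);m=(((h[...,0]<5)|(h[...,0]>172))&(h[...,1]>150)).astype('uint8');m[:60]=0;m[160:]=0
    c=max(cv2.findContours(m,0,2)[0],key=cv2.contourArea);return cv2.minAreaRect(c)
r=red(L['wL']['pixels']);print(r);q=np.array([on(L['wL'],p,.111,L['wL']['T'])[:2] for p in cv2.boxPoints(r)]);print('tall',q.mean(0),np.diff(q,axis=0),np.linalg.norm(np.diff(q,axis=0),axis=1))
P=lambda n,uv,z:on(L[n],uv,z,L[n]['T'])[:2]
print('wide',P('wL',(246,186),.102),'pep',P('wL',(340,195),.118),'thin',P('wS',(352,188),.092),'green',P('wB',(432,149),.106))
B=np.array([P('wB',u,.014) for u in((235,57),(316,50),(326,264),(256,269))]);print(B,B.mean(0),np.linalg.norm(np.diff(B,axis=0),axis=1))
print([P('wB',u,.012) for u in ((278,97),(284,167),(288,231))], P('wL',(266,274),.012))
```

```text
((296.76751708984375, 110.09507751464844), (27.282318115234375, 43.15781021118164), 88.31531524658203)
tall [0.4755 0.4066] [[ 0.0453  0.0013]
 [ 0.0015 -0.0279]
 [-0.0461 -0.0013]] [0.0453 0.028  0.0462]
wide [0.4183 0.3229] pep [0.5242 0.3159] thin [ 0.5177 -0.1668] green [0.5983 0.1054]
[[ 0.381   0.2107]
 [ 0.4819  0.2187]
 [ 0.504  -0.0706]
 [ 0.4009 -0.0786]] [0.442 0.07 ] [0.1012 0.2902 0.1034]
[array([0.4345, 0.1624]), array([0.4422, 0.0719]), array([ 0.448 , -0.0198])] [0.4343 0.1644]
```

View pics/z.png

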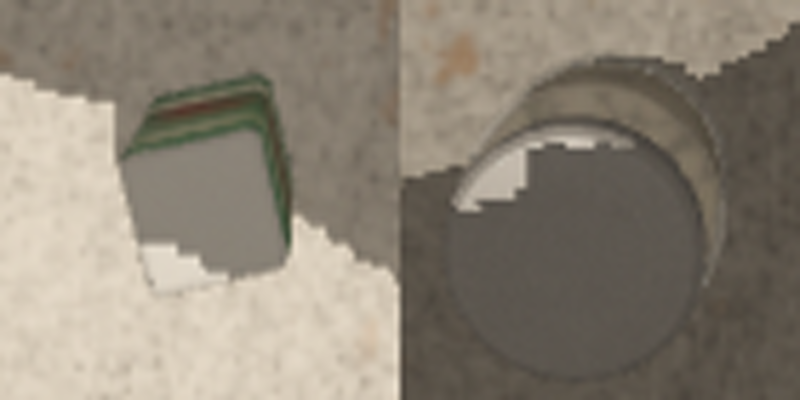

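```bash
cat >> rb.py <<'E'
def pick(p,a,z,hover=.26,eff=30):
    go((p[0],p[1],hover),a); move_l((p[0],p[1],z),.2); gripper_close(eff)
    print('grip',read_opening(),read_gripper_force(),read_tool_pos(),read_clock()); 
    move_l((p[0],p[1],hover),.2); print('lift',read_opening(),read_wrist_force())
def place(p,a,z,hover=.26):
    go((p[0],p[1],hover),a); move_l((p[0],p[1],z+.02),.2)
    s=move_l((p[0],p[1],z-.003),.04,f_stop=6); print('down',s,read_tool_pos()); ungrasp()
    move_l((p[0],p[1],hover),.25); print(read_clock())
E
python3 - <<'E'
from rb import *
d=pickle.load(open('wL.pkl','rb'));w=on(d,(245.8,188.9),.102,d['T']);e=pickle.load(open('wS.pkl','rb'))
print(w,on(e,(265.9,186.6),.088,e['T']),[on(e,(230+u/5.714,150+v/5.714),.088,e['T'])[:2] for u,v in((122,160),(255,128),(290,255),(155,293))])
pick((.418,.317),90,.07)
place((.442,.0705),4.6,.078)
shot('p1')
E
```

```text
[0.41794318 0.31947583 0.102     ] [ 0.42088502 -0.16598851  0.088     ] [array([ 0.40467121, -0.15609086]), array([ 0.43089632, -0.14980981]), array([ 0.43766367, -0.17534543]), array([ 0.41055661, -0.18311912])]
grip 0.05482707562826509 30.656924857757986 [0.41852457 0.31732964 0.0712038 ] 6.65
lift 0.054802476856520545 [-0.19951791 -0.72435878 -1.64423516]
down True [0.44210348 0.0704836  0.07893088]
11.4667
```

View pics/p1.png

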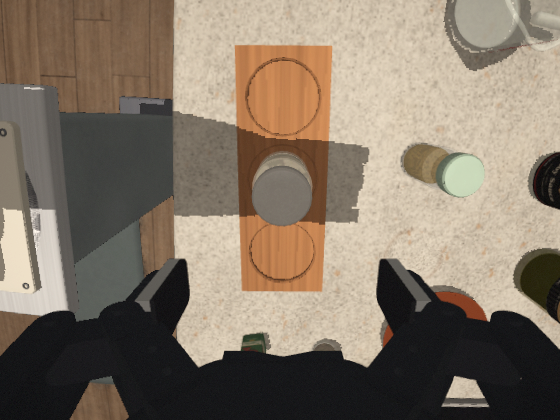

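Run:
```python
from rb import *
d=pickle.load(open('p1.pkl','rb'));print('lid',on(d,(282,196),.110,d['T']),[on(d,u,.012,d['T'])[:2] for u in((283,96),(282,250))])
pick((.475,.405),92,.072)
place((.4345,.162),4.6,.080)
pick((.524,.313),90,.080)
place((.449,-.0212),4.6,.088)
go((.44,.0,.34),0);shot('p2')
```

```text
lid [0.440485   0.07410977 0.11      ] [array([0.43406038, 0.16380097]), array([ 0.44749082, -0.0183535 ])]
grip 0.02977478210572535 35.246132612228394 [0.4751717  0.40504114 0.0723588 ] 14.4167
lift 0.02973951007807033 [-0.40128391 -0.12896779 -1.43411095]
down True [0.43481764 0.1619256  0.07986853]
19.4667
grip 0.05108472722668676 30.46410704320806 [0.52438649 0.31329367 0.08111855] 22.1
lift 0.05086218586270827 [-0.51085895  0.76866537 -2.81528815]
down True [ 0.44946431 -0.02118711  0.08886116]
27.1167
```

View pics/p2.png

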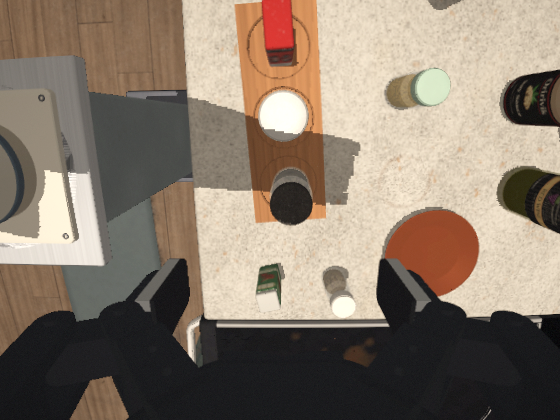

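Run:
```python
from rb import *
d=pickle.load(open('p2.pkl','rb'));print([on(d,u,z,d['T'])[:2] for u,z in(((291,203),.126),((283,115),.110))])
pick((.420,-.168),104,.058,hover=.28)
place((.442,.0705),4.6,.169,hover=.30)
go((.44,.0,.36),0);shot('p3')
d=capture('side');cv2.imwrite('pics/s3.png',cv2.resize(d['pixels'][110:360,180:390,::-1],(504,600)))
pickle.dump(d,open('s3.pkl','wb'))
```

```text
[array([ 0.44908208, -0.01943091]), array([0.44032068, 0.07320858])]
grip 0.029369522826922567 33.47052454948425 [ 0.42006985 -0.16808549  0.05827306] 30.3
lift 0.029795349988296006 [ 0.15889699 -0.32766016 -1.09368836]
down True [0.44191859 0.07060331 0.16788999]
35.0
```

View pics/p3.png

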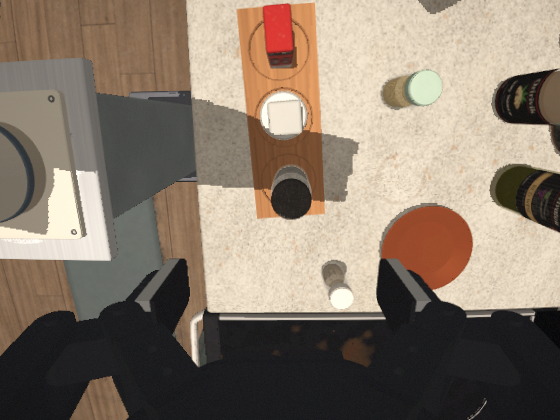

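View pics/s3.png

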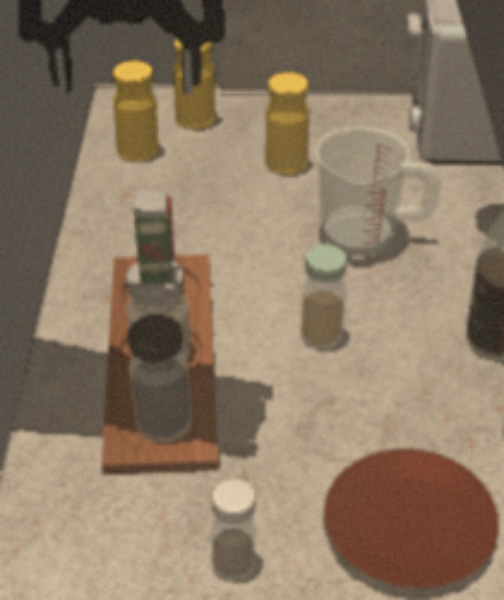

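Run:
```python
from rb import *
d=pickle.load(open('p3.pkl','rb'));print([on(d,u,z,d['T'])[:2] for u,z in(((285,118),.198),((284,115),.110),((291,198),.126),((278,21),.119))])
```

```text
[array([0.44186575, 0.06925819]), array([0.44124273, 0.07283521]), array([ 0.44916286, -0.01923461]), array([0.4350969 , 0.16762637])]
```

```bash
python3 -c "
from bench import *
print(finish_job(),read_clock())"
```

```text
the job is handed in; nothing more can be done
the job is handed in; nothing more can be done
```

I placed all four items and handed the job in at about 36 s; my last camera check put each within about 6 mm of its target, but the judge's verdict was not shown. The wide jar is in the middle recess with the small tin on its lid, the pepper jar is at the saucer end, the tall tin is at the other end, and the thin and green-lidded jars were left alone.

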